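# Pin the focus arm and nip up the lens lock ring

### The arm

A 6-joint arm with a two-finger parallel gripper is mounted at the origin on a cart in front of the work surface, level with it; the furniture and walls round the work are solid. World frame = base frame: x ahead of the robot, y to its left, z up, the work surface at z = 0. Lengths are in m, angles in rad, forces in N, time in s.
With the tool pointing down it reaches from about 0.325 to 0.925 m from the base axis. Payload 3.1 kg.
Tool frame: the origin (TCP) lies midway between the tips of the shut fingers; the grasp point (between the pads) lies 19 mm behind it; z points along the fingers, y is the line along which they close (so a half turn about z gives the same grasp; the last joint's range is limited). The gripper opens to 85 mm and grips with 20 to 120 N. Pads are 22 mm wide; open, the fingers measure 114 mm over their backs; the gripper's body (76 mm by 85 mm) begins 54 mm behind the grasp point. The pads swing forward as they close: fully open they stand 13 mm farther back than shut.
Start: joints at [-1.251, 0.217, 1.613, -0, 1.311, -0.112], TCP at [0.262, -0.568, 0.231] pointing down, gripper open.
Joint ranges: [-2.75, 2.75], [-0.78, 2.1], [0.31, 2.55], [-1.13, 4.27], [0.13, 2.63], [-2.58, 2.58]. Speed limits (rad/s): [2.79, 2.79, 3.14, 3.14, 3.14, 3.14].

### API

Orientations are given as a 3x3 rotation matrix whose columns are the frame's x, y, z axes.
In Python, from workcell import sense, read_camera, close_job gives the robot as it stands.
- The arm moves only by the tool arm_command, never from a script. Its argument "commands" is a list of rows, each a list of 3 entries, a list of its own where there are three numbers: the closure, from -1 (fully open) to 1 (shut), then the shift along the tool's x, y, z normalised to -1 to 1, where 1 is 25 cm, then the turn about the tool's z normalised to -1 to 1, where 1 is 60 degrees. A call has 1 to 20 rows; each row is the pose to reach, as a shift and turn from the pose commanded when the call began, along the tool's axes at that moment; what a row does not reach only later rows make up. A row lasts 1/8 s, in which the tool goes at most 62.5 mm and 10.7 degrees, less where a joint would pass 70% of its speed; a pose out of reach is approached as far as the arm can. A call with a number of a shift or a turn outside -1 to 1 is refused whole. A call with a gripper value outside its range is refused whole. The fingers move at their own pace and stop on an object; "newtons" is the grip in N (left out, the last holds). Time passes only in rows, so rows that repeat a pose let the fingers close. It gives the time, the measured TCP pose, the force, the opening and the grip force at its end, in the units of the state.
- sense(): the state, without advancing time (a new reading comes with each control period).
- read_camera(name): name is "side" or "top"; returns a dict with "color" (420x560x3 uint8, blue, green, red), "vfov" (degrees; the focal length in pixels is half the picture's height over the tangent of half this angle, whatever the lens; pixels are square), "cx", "cy" (the principal point, pixels), "origin" and "rotation" of the camera in the world. Camera axes: x right, y down, z forward; pixel columns grow to the right and rows downward; lengths in m; the calibration is good to about 2 mm. A picture is of the moment at which its call begins. There is no depth.
- close_job(): hands the job in; it is judged then, once.
The state is a dict: "time_s": time; "qpos": joint angles; "dq": joint speeds; "tau": joint torques, N m; "eef_pos": TCP position; "orientation": TCP orientation; "contact_force": force on the tool from outside, world axes, zero at the start; "torque": the same for the moment, N m; "gripper_width": finger opening in m; "gripper_force": force on a finger pad.
Only numpy, scipy, OpenCV 4.12 (cv2) and the standard library are available. Lean on these libraries where they do the work, as an engineer would, in place of code of your own. Each camera call takes 0.05 s, during which the arm holds its last target. There are 200 camera calls.

### The job

The lens of the bench camera has just been focused and must be locked without losing the setting. Take the loose setting pin from its stand and put it upright through the fork of the focus arm, fully down into the hole beneath, so that it holds the barrel still; then turn the knurled lock ring clockwise, seen from above, until it presses firmly on its spring seat, without overtightening it or letting the focus arm swing. Leave the pin fully home in the hole, and leave the stand, tape roll, brass fitting and screwdriver where they are.

Things in the scene. Friction and masses are not known exactly. Their poses are not given: they have to be found in the camera images.
- camera_housing: Fixed bare-metal camera housing, a block 124 (its x) x 175 (its y) x 60 mm high, the lens looking up out of its top. Origin: on the worktop, straight below the lens axis; z up. The block reaches 105 mm to its -y and 70 mm to its +y. It is bolted down.
- index_hole (a point): Centre of the mouth of the round index hole in the top face of the housing (60 mm above the worktop), 80 mm to the housing's -y from the lens axis. Hole 11 mm wide, 26 mm deep, straight down; small chamfer.
- focus_barrel (a joint): Turn of the black focus barrel about the upright lens axis, rad, counterclockwise from above positive; 0 at the start is the present focus, with the arm's fork right over the index hole. Only a slight friction (0.12 N m) keeps it there, less than the lock ring's, so the barrel goes round with the ring unless the pin holds it.
- fork_slot (a point): Centre of the fork slot, on the top face of the barrel's black arm, 80 mm from the lens axis. The arm is 24 mm wide and 6 mm thick, its underside 1 mm and its top 7 mm above the housing's top; it reaches 92 mm from the axis. The slot, open at the end, is 11.5 mm wide.
- lens_top (a point): Top of the black barrel on the lens axis, 42 mm above the housing's top. Above the ring the barrel is 41 mm wide.
- ring_grip (a point): On the lens axis at mid-height of the knurled bare-steel lock ring: 56 mm across, 19 mm high, 9 to 28 mm above the housing's top. Grip it across at any yaw; the arm passes below it. It turns on the barrel against a steady 0.4 N m (less is felt when paused) and keeps its height. Clockwise from above tightens; 0.3 to 1.3 rad of turn, different every time and not visible, brings it on to its seat.
- spring_seat: Brass spring washer, 52 mm across, below the ring; origin on the lens axis at the housing's top. Once the ring is on it, the torque felt rises above that of the free-running ring, by 2.5 to 6 N m per rad of wrist turn; each 0.1 N m of rise is 5 N of press. A rise of 0.25 to 0.45 N m is firm, 0.6 N m (30 N) or more overtightened. After letting go, up to 20 N stays.
- setting_pin: Loose steel setting pin, 60 g, upright in its stand. Shaft 10 mm thick, 30 mm long, with a tapered foot (6 mm at the tip, 4 mm long); above it a knurled round head 20 mm across, 28 mm high. Origin at the tip of the shaft, z up the axis; the head spans z = 30 to 58 mm. Fully home, its head rests on the arm and the tip is 23 mm below the hole's mouth.
- pin_stand: Fixed plywood stand, 60 x 60 x 40 mm high on a 72 mm foot 5 mm thick, a hole in the middle of its top where the pin stands with the underside of its head on the stand's top. Origin at the centre of its underside, on the worktop.
- tape_roll: Bystander: roll of masking tape lying flat, 98 mm across, 24 mm high; origin at the centre of its underside.
- fitting: Bystander: small brass pipe fitting lying down, 47 mm long, 19 mm thick; origin at the centre of its underside.
- screwdriver: Bystander: screwdriver lying down, 199 mm long, handle 27 mm thick; origin at the centre of its underside.
Not all that is in view belongs to the job. Of the things that look like the camera_housing, the larger one is meant.

How it is judged:
By the outcome, as a careful person would: the job done as asked, in the order asked, and still so for the second after the job is handed in, with the robot touching nothing.
It also fails if it takes over 58 s, if anything falls off the work surface, if the arm or the gripper's body presses on something with over 40 N, if the wrist force passes 120 N, or if a joint passes its speed limit or range.

## Working session

There is one attempt and no reset: what is moved stays moved. The work goes in short steps, Python scripts to look and compute and a tool call to move; the robot and the scene stay as the last step left them, time stands still between calls to the robot, and variables do not carry over. Pictures are saved under pics/ and viewed, at most 10 in all, crops included, and the job is handed in when it is done.

Besides the shell and the picture viewer there is one more tool, called in YAML: its name, and indented under it one key for each argument. arm_command: Moves the arm, as the interface text tells. Scaled input: -1 to 1 covers 25 cm each way for a shift and 60 degrees each way for a turn. Its arguments: {"type":"object","properties":{"commands":{"type":"array"},"newtons":{"type":"number"}},"required":["commands"]}

```bash
mkdir -p pics; cat > h.py <<'E'
import numpy as np, cv2
from workcell import sense, read_camera, close_job
def cam(n,save=None):
    c=read_camera(n)
    if save: cv2.imwrite(f'pics/{save}.png',c['color'])
    return c
def K(c):
    f=210/np.tan(np.radians(c['vfov'])/2); return f
def ray(c,u,v):
    f=K(c); d=np.array([(u-c['cx'])/f,(v-c['cy'])/f,1]); return np.array(c['origin']),np.array(c['rotation'])@d
def at(c,u,v,z):
    o,d=ray(c,u,v); return o+d*(z-o[2])/d[2]
def proj(c,p):
    q=np.array(c['rotation']).T@(np.array(p)-np.array(c['origin'])); return q[:2]/q[2]*K(c)+[c['cx'],c['cy']]
E
python3 - <<'E'
from h import *
import pickle
for n in('top','side'):
    c=cam(n,n+'0'); pickle.dump(c,open(n+'0.pkl','wb'))
    print({k:np.round(v,4).tolist() for k,v in c.items() if k!='color'})
s=sense();print({k:np.round(v,3).tolist() for k,v in s.items()})
E
```

```text
{'vfov': 45.099, 'cx': 276.2635, 'cy': 206.2908, 'origin': [0.4267, 0.0399, 1.168], 'rotation': [[0.0126, -0.9843, 0.1763], [-0.9998, -0.0156, -0.0154], [0.0179, -0.1761, -0.9842]]}
{'vfov': 51.0685, 'cx': 286.7647, 'cy': 206.4911, 'origin': [0.3262, -0.7433, 0.4761], 'rotation': [[0.9402, -0.1487, 0.3064], [-0.3405, -0.3879, 0.8565], [-0.0085, -0.9096, -0.4153]]}
{'time_s': 0.1, 'qpos': [-1.251, 0.218, 1.615, 0.0, 1.311, -0.112], 'dq': [-0.001, -0.002, -0.002, -0.001, 0.0, 0.001], 'tau': [-0.0, -39.807, -30.497, -0.0, 0.004, -0.0], 'eef_pos': [0.261, -0.567, 0.23], 'orientation': [[0.908, 0.419, -0.001], [0.419, -0.908, 0.002], [0.0, -0.002, -1.0]], 'contact_force': [0.132, -0.623, 0.041], 'torque': [0.008, -0.061, 0.037], 'gripper_force': 0.0, 'gripper_width': 0.085}
```

View pics/top0.png

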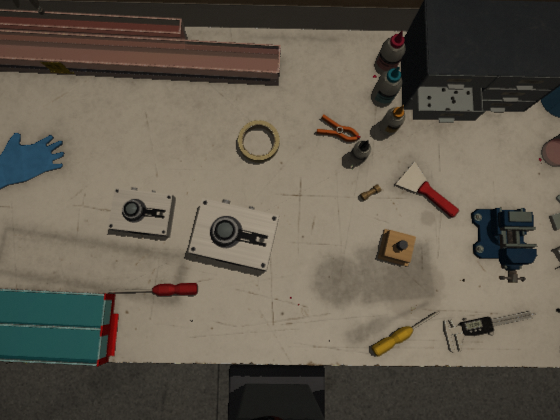

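View pics/side0.png

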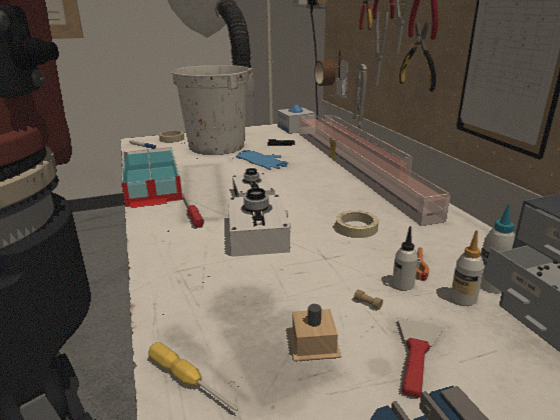

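The top view shows two camera-like housings: a smaller one at (140,212) and a larger one at (232,234). The larger fits the description. The pin stand is at (398,248), the tape roll at (259,142), the fitting at (370,192) and the yellow screwdriver at (403,333). There is a red screwdriver at (150,290) as well. I'll confirm the housing with an enlarged crop.

```bash
python3 - <<'E'
from h import *
a=cv2.imread('pics/top0.png');s=cv2.imread('pics/side0.png')
A=cv2.resize(a[190:280,180:285],None,fx=5,fy=5,interpolation=cv2.INTER_CUBIC)   # 525x450
B=cv2.resize(a[220:275,375:425],None,fx=5,fy=5,interpolation=cv2.INTER_CUBIC)  # 250x275
im=np.zeros((600,800,3),np.uint8); im[:450,:525]=A; im[:275,530:780]=B
C=cv2.resize(s[295:365,285:345],None,fx=4,fy=4,interpolation=cv2.INTER_CUBIC) # 240x280
im[290:570,530:770]=C
im=np.clip(im*1.6,0,255).astype(np.uint8)
cv2.imwrite('pics/crop1.png',im)
E
```

```text
(no output)
```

View pics/crop1.png

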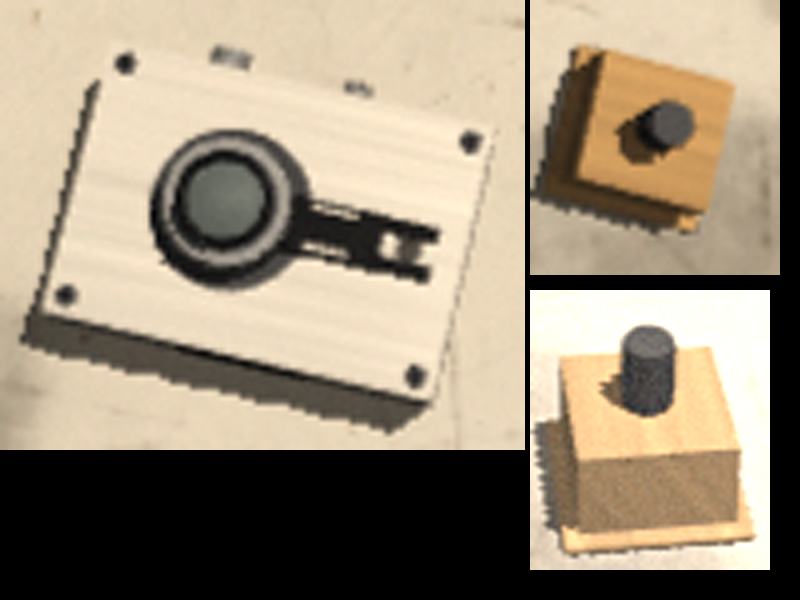

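The crop shows the large housing with top corners near (201,198), (278,216), (266,270) and (188,252). The lens is at (225,230) with the fork to the right at about (261,239). The pin head top is at (403,244) in the top view and (314.5,308) in the side view. Next I'll fit poses and check the sizes.

```bash
cat > fit.py <<'E'
from h import *
import pickle
from scipy.optimize import least_squares
t=pickle.load(open('top0.pkl','rb'));s=pickle.load(open('side0.pkl','rb'))
# soft polygon: maximize contrast via rendered-mask matching (supersampled), pose x,y,yaw
def quad(c,p,loc,z):
    ca,sa=np.cos(p[2]),np.sin(p[2])
    return np.array([proj(c,[p[0]+ca*x-sa*y,p[1]+sa*x+ca*y,z]) for x,y in loc])
H=[(-.062,-.105),(.062,-.105),(.062,.07),(-.062,.07)]
S=[(-.03,-.03),(.03,-.03),(.03,.03),(-.03,.03)]
def A(c,cr): return np.array([at(c,*q,.06) for q in cr])
cr=np.array([(201,198.4),(278.4,216),(266,270.4),(188.4,252.4)])
w=A(t,cr);print('sides',np.linalg.norm(np.roll(w,-1,0)-w,axis=1))
u=w[1]-w[0];print('along',u)
yaw=np.arctan2(*(w[0]-w[1])[[1,0]])-np.pi/2   # +y of housing = from fork side to lens side
lens=at(t,224.8,229.6,.102);print('lens',lens,'yaw',yaw)
order=cr[[2,1,0,3]]
for nm,o in(('a',cr[[1,2,3,0]]),('b',cr[[2,1,0,3]])):
    r=least_squares(lambda p:(quad(t,p,H,.06)-o).ravel(),[lens[0],lens[1],yaw]);print(nm,r.x,r.cost,np.round(r.fun,1))
p=at(t,403,244.4,.068);print('pin top',p,'side',at(s,314.5,308,.068), 'proj side of top est',proj(s,p))
sc=np.array([(603,52),(735,87),(712,212),(578,180)]);sc=(sc-[530,0])/5+[375,220]
w=np.array([at(t,*q,.04) for q in sc]);print('stand c',w.mean(0),np.linalg.norm(np.roll(w,-1,0)-w,axis=1))
sc=np.array([(560,357),(712,347),(740,450),(578,460)]);sc=(sc-[530,290])/4+[285,295]
w=np.array([at(s,*q,.04) for q in sc]);print('stand c side',w.mean(0),np.linalg.norm(np.roll(w,-1,0)-w,axis=1))
E
python3 fit.py
```

```text
sides [0.17670844 0.12292584 0.17393983 0.12262764]
along [-0.03699786 -0.17279187  0.        ]
lens [0.56573209 0.13168524 0.102     ] yaw -0.21093300853308428
a [ 0.56750977  0.1328303  -0.19640656] 6248.603765481733 [-11.9  53.   12.3 -56.4  13.  -54.7 -12.8  53.8]
b [ 0.56531011  0.13311725 -0.20731182] 0.5688123623951833 [-0.   0.1 -0.  -0.4  0.7  0.  -0.6  0.4]
pin top [ 0.54334846 -0.25600266  0.068     ] side [ 0.5422637  -0.25724491  0.068     ] proj side of top est [314.84234578 307.35032129]
stand c [ 0.54152755 -0.25752758  0.04      ] [0.06115353 0.05761364 0.06120036 0.05923852]
stand c side [ 0.5427007  -0.25680478  0.04      ] [0.06027069 0.05986679 0.05917357 0.05910728]
```

arm_command:
  commands:
    - [-1,[0.25,-0.106,0],-0.18]
    - [-1,[0.5,-0.212,0],-0.35]
    - [-1,[0.75,-0.318,0],-0.53]
    - [-1,[1.0,-0.424,0],-0.7]
    - [-1,[1.0,-0.424,0],-0.883]
    - [-1,[1.0,-0.424,0],-0.883]
    - [-1,[1.0,-0.424,0],-0.883]
  newtons: 40

```text
time_s: 0.98
eef_pos: [0.4437, -0.3672, 0.2309]
orientation: [[0.215, 0.977, -0.001], [0.977, -0.215, -0.0], [-0.0, -0.001, -1.0]]
contact_force: [-0.9, -1.0, 0.3]
gripper_width: 0.0857
gripper_force: 0.0
```

```bash
cat >> h.py <<'E'
def st():
    s=sense();R=np.array(s['orientation']);print('t',s['time_s'],'p',np.round(s['eef_pos'],4),'yang',round(np.degrees(np.arctan2(R[1,1],R[0,1])),2),'zax',np.round(R[:,2],4),'F',np.round(s['contact_force'],2),'T',np.round(s['torque'],3),'j6',round(s['qpos'][5],3),'tau6',round(s['tau'][5],3),'w',round(s['gripper_width'],4),'g',s['gripper_force'])
    return s
def go(x,y,z,ang):
    s=st();R=np.array(s['orientation']);d=R.T@(np.array([x,y,z])-s['eef_pos'])
    a=np.degrees(np.arctan2(R[1,1],R[0,1])); t=-(ang-a); t=(t+90)%180-90
    print('shift',np.round(d/.25,4),'turn',round(t/60,4))
E
python3 -c "
from h import *
go(.5425,-.257,.12,-12)"
```

```text
t 0.975 p [ 0.4437 -0.3672  0.2309] yang -12.43 zax [-9.e-04 -0.e+00 -1.e+00] F [-0.88 -1.02  0.29] T [-0.015 -0.007  0.041] j6 -0.596 tau6 -0.005 w 0.0857 g 0.0
shift [0.5157 0.2916 0.4434] turn -0.0072
```

arm_command:
  commands:
    - [-1,[0.2,0.11,0.15],0]
    - [-1,[0.4,0.22,0.3],0]
    - [-1,[0.516,0.292,0.443],0]
    - [-1,[0.516,0.292,0.443],0]
    - [-1,[0.516,0.292,0.6],0]
    - [-1,[0.516,0.292,0.751],0]
    - [-1,[0.516,0.292,0.751],0]
    - [-1,[0.516,0.292,0.751],0]

```text
time_s: 1.98
eef_pos: [0.5437, -0.2582, 0.0454]
orientation: [[0.215, 0.977, 0.002], [0.977, -0.215, -0.002], [-0.001, 0.003, -1.0]]
contact_force: [0.6, 0.5, 0.4]
gripper_width: 0.0852
gripper_force: 0.0
```

```bash
python3 -c "
from h import *
go(.5425,-.257,.043,-12)
c=cam('side');cv2.imwrite('pics/s1.png',np.clip(1.5*cv2.resize(c['color'][170:370,220:420],None,fx=3,fy=3,interpolation=cv2.INTER_CUBIC),0,255))"
```

```text
t 1.975 p [ 0.5437 -0.2582  0.0454] yang -12.4 zax [ 0.0023 -0.0017 -1.    ] F [0.56 0.47 0.41] T [ 0.002 -0.013  0.017] j6 -0.343 tau6 0.001 w 0.0852 g 0.0
shift [ 0.0038 -0.0058  0.0097] turn -0.0067[ WARN:0@1.759] global loadsave.cpp:1063 imwrite_ Unsupported depth image for selected encoder is fallbacked to CV_8U.
```

View pics/s1.png

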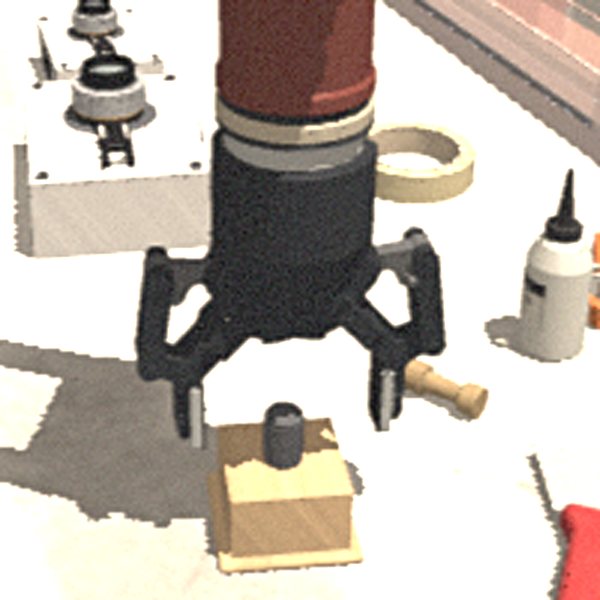

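The open gripper straddles the pin head at crop (285,435), with the pads at about x = 195 and x = 385, so it is centred. Closing now.

arm_command:
  commands:
    - [-0.2,[0.004,-0.004,0.008],0]
    - [0.2,[0.004,-0.004,0.008],0]
    - [0.6,[0.004,-0.004,0.008],0]
    - [1,[0.004,-0.004,0.008],0]
    - [1,[0.004,-0.004,0.008],0]
    - [1,[0.004,-0.004,0.008],0]
    - [1,[0.004,-0.004,0.008],0]
    - [1,[0.004,-0.004,0.008],0]
  newtons: 50

```text
time_s: 3.02
eef_pos: [0.5426, -0.2551, 0.042]
orientation: [[0.213, 0.977, 0.0], [0.977, -0.213, -0.0], [-0.0, 0.0, -1.0]]
contact_force: [-0.9, 1.1, 5.5]
gripper_width: 0.0174
gripper_force: 48.8
```

```bash
python3 -c "
from h import *
for i in range(3): st(); c=cam('side')
"
```

```text
t 3.025 p [ 0.5426 -0.2551  0.042 ] yang -12.28 zax [ 5.e-04 -1.e-04 -1.e+00] F [-0.85  1.15  5.53] T [ 0.175  0.118 -0.037] j6 -0.342 tau6 0.003 w 0.0174 g 48.83366525173187
t 3.075 p [ 0.5426 -0.2551  0.042 ] yang -12.28 zax [ 5.e-04 -1.e-04 -1.e+00] F [-1.51  0.64  5.59] T [0.226 0.064 0.029] j6 -0.342 tau6 0.002 w 0.0174 g 48.85708272457123
t 3.125 p [ 0.5426 -0.2551  0.042 ] yang -12.27 zax [ 5.e-04 -1.e-04 -1.e+00] F [-0.73  1.22  5.  ] T [0.151 0.13  0.01 ] j6 -0.342 tau6 0.003 w 0.0174 g 48.85624945163727
```

arm_command:
  commands:
    - [1,[0.004,-0.004,-0.03],0]
    - [1,[0.004,-0.004,-0.08],0]
    - [1,[0.004,-0.004,-0.14],0]
    - [1,[0.004,-0.004,-0.2],0]
    - [1,[0.004,-0.004,-0.35],0]
    - [1,[0.004,-0.004,-0.5],0]
    - [1,[0.004,-0.004,-0.5],0]
    - [1,[0.004,-0.004,-0.5],0]

```text
time_s: 4.18
eef_pos: [0.5407, -0.2533, 0.1662]
orientation: [[0.213, 0.977, -0.001], [0.977, -0.213, 0.001], [0.001, -0.002, -1.0]]
contact_force: [0.1, 0.6, -0.6]
gripper_width: 0.0171
gripper_force: 49.5
```

```bash
python3 -c "
from h import *
st()
go(.549,.0545,.167,-12)
c=cam('side');cv2.imwrite('pics/s2.png',np.clip(1.5*cv2.resize(c['color'][150:300,230:380],None,fx=4,fy=4,interpolation=cv2.INTER_CUBIC),0,255).astype(np.uint8))"
```

```text
t 4.175 p [ 0.5407 -0.2533  0.1662] yang -12.28 zax [-1.4e-03  9.0e-04 -1.0e+00] F [ 0.13  0.55 -0.63] T [-0.003 -0.031  0.011] j6 -0.341 tau6 0.0 w 0.0171 g 49.453259110450745
t 4.175 p [ 0.5407 -0.2533  0.1662] yang -12.28 zax [-1.4e-03  9.0e-04 -1.0e+00] F [ 0.13  0.55 -0.63] T [-0.003 -0.031  0.011] j6 -0.341 tau6 0.0 w 0.0171 g 49.453259110450745
shift [ 1.2101 -0.2294 -0.0022] turn -0.0046
```

View pics/s2.png

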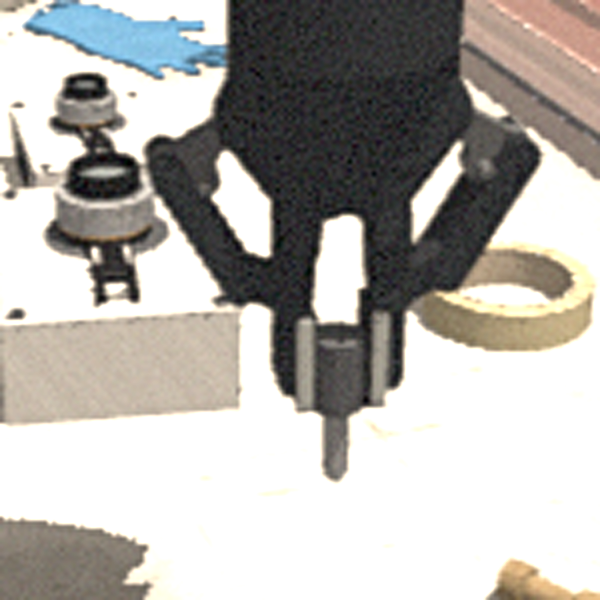

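The pin is held upright between the pads, head at crop (338,370) and tip at (335,475). Moving over the housing.

arm_command:
  commands:
    - [1,[0.1,-0.02,0],0]
    - [1,[0.25,-0.05,0],0]
    - [1,[0.4,-0.08,0],0]
    - [1,[0.55,-0.11,0],0]
    - [1,[0.7,-0.14,0],0]
    - [1,[0.85,-0.17,0],0]
    - [1,[0.95,-0.2,0],0]
    - [1,[1.0,-0.23,0],0]
    - [1,[1.0,-0.23,0],0]

```text
time_s: 5.35
eef_pos: [0.5372, 0.0032, 0.1653]
orientation: [[0.211, 0.977, -0.003], [0.977, -0.211, -0.0], [-0.001, -0.003, -1.0]]
contact_force: [0.9, -0.5, -0.6]
gripper_width: 0.0174
gripper_force: 49.5
```

```bash
python3 -c "
from h import *
go(.549,.0545,.130,-12)"
```

```text
t 5.35 p [0.5372 0.0032 0.1653] yang -12.2 zax [-2.7e-03 -1.0e-04 -1.0e+00] F [ 0.92 -0.46 -0.62] T [-0.022 -0.011  0.009] j6 0.089 tau6 0.04 w 0.0174 g 49.45163011550903
shift [0.2107 0.003  0.1411] turn -0.0033
```

arm_command:
  commands:
    - [1,[0.1,0.0,0.05],0]
    - [1,[0.2,0.003,0.1],0]
    - [1,[0.211,0.003,0.141],0]
    - [1,[0.211,0.003,0.141],0]
    - [1,[0.211,0.003,0.141],0]
    - [1,[0.211,0.003,0.141],0]

```text
time_s: 6.1
eef_pos: [0.5509, 0.0533, 0.132]
orientation: [[0.214, 0.977, 0.001], [0.977, -0.214, -0.0], [0.0, 0.001, -1.0]]
contact_force: [0.3, 0.2, -0.2]
gripper_width: 0.0172
gripper_force: 49.4
```

```bash
python3 -c "
from h import *
import pickle
st()
c=cam('side','side3');t=cam('top','top3');pickle.dump((c,t),open('p3.pkl','wb'));st()
a=cv2.resize(c['color'][150:270,205:305],None,fx=5,fy=5,interpolation=cv2.INTER_CUBIC)
b=cv2.resize(t['color'][205:265,205:285],None,fx=3.5,fy=3.5,interpolation=cv2.INTER_CUBIC)
im=np.zeros((600,790,3),np.uint8);im[:,:500]=a;im[:b.shape[0],505:505+b.shape[1]]=b
print(proj(c,[.549,.0545,.06]),proj(c,[.549,.0545,.098]),proj(t,[.549,.0545,.067]),proj(c,[.549,.0545,.067]))
cv2.imwrite('pics/s3.png',np.clip(1.5*im.astype(float),0,255).astype(np.uint8))"
```

```text
t 6.1 p [0.5509 0.0533 0.132 ] yang -12.34 zax [ 1.2e-03 -2.0e-04 -1.0e+00] F [ 0.31  0.2  -0.17] T [-0.027  0.014  0.002] j6 0.185 tau6 -0.002 w 0.0172 g 49.44963991641998
t 6.2 p [0.5508 0.0536 0.1319] yang -12.32 zax [ 1.1e-03 -2.0e-04 -1.0e+00] F [ 0.16  0.41 -0.39] T [ 0.004 -0.025 -0.039] j6 0.185 tau6 -0.001 w 0.0174 g 49.4497275352478
[258.89095687 223.56896587] [258.24970979 207.14142268] [261.25909153 239.81886892] [258.77448282 220.58511986]
```

View pics/s3.png

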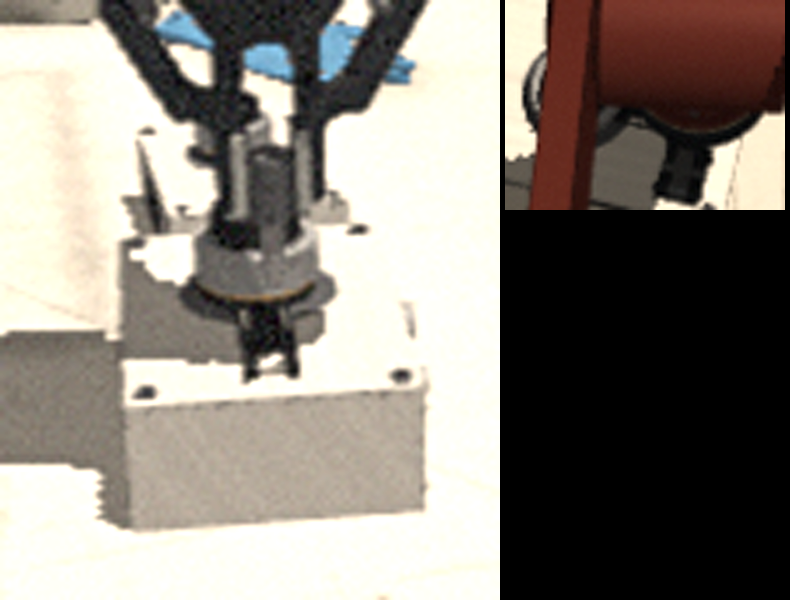

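The top view is blocked by the arm. In the side view the pin hangs over the fork, which is near crop (270,370), and the tip blends with the ring. I'll zoom in on before and after side by side.

```bash
python3 -c "
from h import *
import pickle
c,t=pickle.load(open('p3.pkl','rb'))
a=cv2.imread('pics/side0.png')[170:232,235:285];b=c['color'][170:232,235:285]
z=lambda q:cv2.resize(q,None,fx=8,fy=8,interpolation=cv2.INTER_LINEAR)
im=np.hstack([z(a),z(b)])
# grid ticks each 10 px
for i in range(0,62,10): cv2.putText(im,str(170+i),(0,i*8+4),0,.35,(0,0,255),1);cv2.line(im,(395,i*8+4),(405,i*8+4),(0,0,255),1)
for i in range(0,50,10):
  for o in(0,400): cv2.line(im,(o+i*8+4,0),(o+i*8+4,8),(0,0,255),1);cv2.putText(im,str(235+i),(o+i*8+4,18),0,.35,(0,0,255),1)
cv2.imwrite('pics/z1.png',im)
d=np.array([np.sin(-.2073),-np.cos(-.2073)]);L=np.array([.5653,.1331])
P=lambda r,z,o=0:np.round(proj(c,[*(L+r*d+o*np.array([-d[1],d[0]])),z]),1)
print('hole',P(.08,.06),'slot top',P(.08,.067),'tines end',P(.092,.067,.0089),P(.092,.067,-.0089),'lens top',P(0,.102),'top corners',P(.105,.06,.062),P(.105,.06,-.062))
print('TCP tip exp',np.round(proj(c,[.5508,.0536-.0018,.0999]),1),'headtop',np.round(proj(c,[.5508,.0536-.0018,.158]),1))
"
```

```text
hole [258.8 223.5] slot top [258.7 220.5] tines end [263.4 222.8] [254.8 223.4] lens top [255.2 190.7] top corners [289.7 226.8] [229.4 231.1]
TCP tip exp [259.4 206.7] headtop [258.4 180.3]
```

View pics/z1.png

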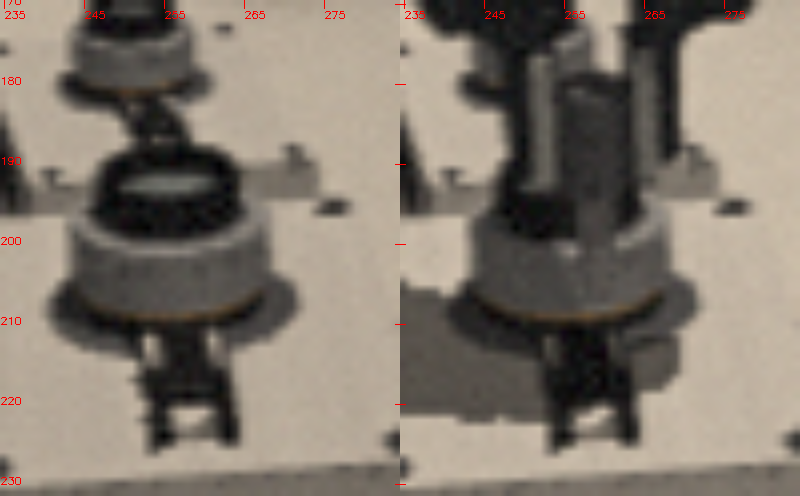

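In the before image (left half), the fork tines are centred at column 258.7 and end near row 225. In the after image (right half), the pin is at column 259.05, but over the hole at that height it should be about 257.4. So it is about 2.5 mm off, which matches the measured TCP. I'll correct and lower to just above the fork.

arm_command:
  commands:
    - [1,[0.007,-0.01,0.0],0]
    - [1,[0.007,-0.01,0.06],0]
    - [1,[0.007,-0.01,0.108],0]
    - [1,[0.007,-0.01,0.108],0]
    - [1,[0.007,-0.01,0.108],0]
    - [1,[0.007,-0.01,0.108],0]

```text
time_s: 6.95
eef_pos: [0.5489, 0.0563, 0.1047]
orientation: [[0.213, 0.977, 0.001], [0.977, -0.213, -0.0], [0.0, 0.001, -1.0]]
contact_force: [-0.3, -0.4, -0.1]
gripper_width: 0.0176
gripper_force: 49.4
```

```bash
python3 -c "
from h import *
import pickle
go(.5492,.0558,.1,-12)
c=cam('side','side4');st()
a=cv2.imread('pics/side0.png')[170:232,235:285];b=c['color'][170:232,235:285]
z=lambda q:cv2.resize(q,None,fx=8,fy=8,interpolation=cv2.INTER_LINEAR)
im=np.hstack([z(a),z(b)])
for i in range(0,62,10): cv2.putText(im,str(170+i),(0,i*8+4),0,.35,(0,0,255),1);cv2.line(im,(395,i*8+4),(405,i*8+4),(0,0,255),1)
for i in range(0,50,10):
  for o in(0,400): cv2.line(im,(o+i*8+4,0),(o+i*8+4,8),(0,0,255),1);cv2.putText(im,str(235+i),(o+i*8+4,18),0,.35,(0,0,255),1)
cv2.imwrite('pics/z2.png',im)
for h in(.06,.067,.072,.102,.116,.13): print(h,np.round(proj(c,[.549,.0541,h]),2))
"
```

```text
t 6.95 p [0.5489 0.0563 0.1047] yang -12.28 zax [ 0.001 -0.    -1.   ] F [-0.33 -0.4  -0.13] T [-0.063 -0.032  0.009] j6 0.189 tau6 -0.0 w 0.0176 g 49.44921612739563
shift [-0.0016  0.0016  0.019 ] turn -0.0047
t 7.0 p [0.5489 0.0563 0.1048] yang -12.28 zax [ 0.001 -0.    -1.   ] F [-0.21 -0.57 -0.69] T [-0.012 -0.012 -0.012] j6 0.189 tau6 -0.0 w 0.0174 g 49.449015855789185
0.06 [258.95 223.65]
0.067 [258.83 220.66]
0.072 [258.75 218.52]
0.102 [258.24 205.45]
0.116 [257.99 199.23]
0.13 [257.75 192.93]
```

View pics/z2.png

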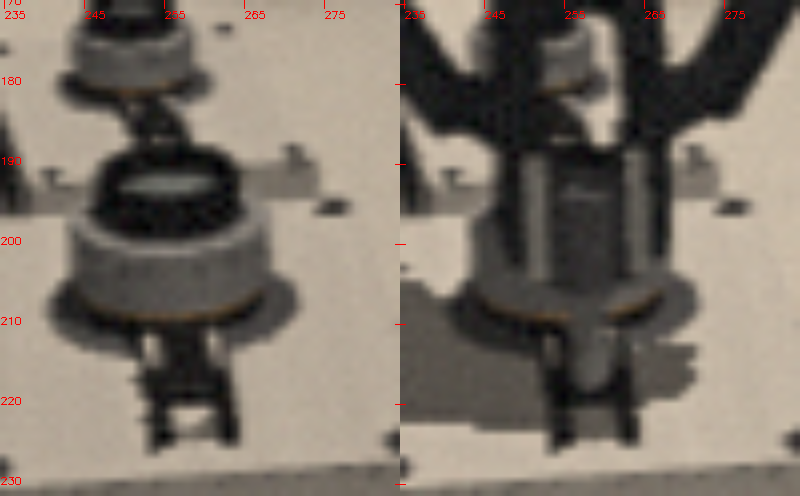

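The pin tip is at column 258.5, row 218.3 (predicted 258.3–258.7 and 218.2). It is aligned and just above the slot. Lowering gently now.

arm_command:
  commands:
    - [1,[0,0,0.015],0]
    - [1,[0,0,0.03],0]
    - [1,[0,0,0.042],0]
    - [1,[0,0,0.054],0]
    - [1,[0,0,0.054],0]

```text
time_s: 7.62
eef_pos: [0.5483, 0.0563, 0.0905]
orientation: [[0.213, 0.977, -0.0], [0.977, -0.213, -0.0], [-0.0, -0.0, -1.0]]
contact_force: [-0.2, -0.2, -0.2]
gripper_width: 0.0169
gripper_force: 49.4
```

```bash
python3 -c "
from h import *
st()"
```

```text
t 7.625 p [0.5483 0.0563 0.0905] yang -12.28 zax [-2.e-04 -0.e+00 -1.e+00] F [-0.16 -0.24 -0.2 ] T [-0.059 -0.032 -0.018] j6 0.189 tau6 0.0 w 0.0169 g 49.44727420806885
```

No contact yet; the tip should be about 1.5 mm inside the mouth. Continuing.

arm_command:
  commands:
    - [1,[0,0,0.008],0]
    - [1,[0,0,0.016],0]
    - [1,[0,0,0.024],0]
    - [1,[0,0,0.032],0]
    - [1,[0,0,0.032],0]

```text
time_s: 8.25
eef_pos: [0.5485, 0.0562, 0.0826]
orientation: [[0.213, 0.977, 0.0], [0.977, -0.213, -0.0], [-0.0, 0.0, -1.0]]
contact_force: [1.0, -0.0, -1.4]
gripper_width: 0.0173
gripper_force: 49.4
```

```bash
python3 -c "
from h import *
st()"
```

```text
t 8.25 p [0.5485 0.0562 0.0826] yang -12.28 zax [ 4.e-04 -2.e-04 -1.e+00] F [ 1.01 -0.   -1.36] T [-0.162 -0.229 -0.011] j6 0.189 tau6 -0.001 w 0.0173 g 49.44527328014374
```

arm_command:
  commands:
    - [1,[0,0,0.012],0]
    - [1,[0,0,0.024],0]
    - [1,[0,0,0.036],0]
    - [1,[0,0,0.044],0]
    - [1,[0,0,0.044],0]

```text
time_s: 8.88
eef_pos: [0.5486, 0.0562, 0.0716]
orientation: [[0.213, 0.977, 0.0], [0.977, -0.213, -0.0], [-0.0, 0.001, -1.0]]
contact_force: [2.2, -1.5, -2.3]
gripper_width: 0.0172
gripper_force: 49.4
```

```bash
python3 -c "
from h import *
st()"
```

```text
t 8.875 p [0.5486 0.0562 0.0716] yang -12.28 zax [ 5.e-04 -2.e-04 -1.e+00] F [ 2.21 -1.49 -2.3 ] T [-0.23  -0.343  0.004] j6 0.189 tau6 -0.002 w 0.0172 g 49.44683790206909
```

arm_command:
  commands:
    - [1,[0,0,0.004],0]
    - [1,[0,0,0.008],0]
    - [1,[0,0,0.011],0]
    - [1,[0,0,0.011],0]

```text
time_s: 9.38
eef_pos: [0.5486, 0.0562, 0.0691]
orientation: [[0.213, 0.977, 0.0], [0.977, -0.213, -0.0], [-0.0, 0.0, -1.0]]
contact_force: [2.1, -2.4, 0.1]
gripper_width: 0.0175
gripper_force: 49.5
```

```bash
python3 -c "
from h import *
st()"
```

```text
t 9.375 p [0.5486 0.0562 0.0691] yang -12.28 zax [ 5.e-04 -2.e-04 -1.e+00] F [ 2.1  -2.39  0.11] T [-0.265 -0.281  0.038] j6 0.189 tau6 -0.001 w 0.0175 g 49.492456912994385
```

arm_command:
  commands:
    - [1,[0,0,0.002],0]
    - [1,[0,0,0.004],0]
    - [1,[0,0,0.004],0]

```text
time_s: 9.75
eef_pos: [0.5487, 0.0562, 0.0688]
orientation: [[0.213, 0.977, 0.0], [0.977, -0.213, -0.0], [-0.0, 0.0, -1.0]]
contact_force: [-0.9, -1.9, 5.4]
gripper_width: 0.0173
gripper_force: 50.1
```

```bash
python3 -c "
from h import *
st()"
```

```text
t 9.75 p [0.5487 0.0562 0.0688] yang -12.28 zax [ 2.e-04 -2.e-04 -1.e+00] F [-0.93 -1.93  5.41] T [-0.395 -0.012  0.031] j6 0.189 tau6 -0.0 w 0.0173 g 50.104538798332214
```

arm_command:
  commands:
    - [0.4,[0,0,0.002],0]
    - [0.2,[0,0,0.002],0]
    - [0,[0,0,0.002],0]
    - [-0.4,[0,0,0.002],0]
    - [-0.7,[0,0,0.002],0]
    - [-0.7,[0,0,0.0],0]
    - [-0.7,[0,0,-0.08],0]
    - [-0.7,[0,0,-0.2],0]
    - [-1,[0,0,-0.4],0]
    - [-1,[0,0,-0.5],0]
    - [-1,[0,0,-0.5],0]

```text
time_s: 11.12
eef_pos: [0.5505, 0.0563, 0.1961]
orientation: [[0.213, 0.977, 0.006], [0.977, -0.213, -0.0], [0.001, 0.006, -1.0]]
contact_force: [-0.0, 0.3, 0.4]
gripper_width: 0.0853
gripper_force: 0.0
```

```bash
python3 -c "
from h import *
go(.5655,.134,.19,34)
c=cam('side','side5')
a=cv2.imread('pics/side0.png')[170:232,235:285];b=c['color'][170:232,235:285]
z=lambda q:cv2.resize(q,None,fx=8,fy=8,interpolation=cv2.INTER_LINEAR)
cv2.imwrite('pics/z3.png',np.hstack([z(a),z(b)]))
for h in(.067,.095): print(h,np.round(proj(c,[.549,.0541,h]),2))
"
```

```text
t 11.125 p [0.5505 0.0563 0.1961] yang -12.28 zax [ 6.4e-03 -1.0e-04 -1.0e+00] F [-0.03  0.28  0.4 ] T [-0.021  0.059  0.031] j6 0.189 tau6 -0.0 w 0.0853 g 0.0
shift [ 0.3165 -0.0078  0.0246] turn -0.7713
0.067 [258.83 220.66]
0.095 [258.36 208.53]
```

View pics/z3.png

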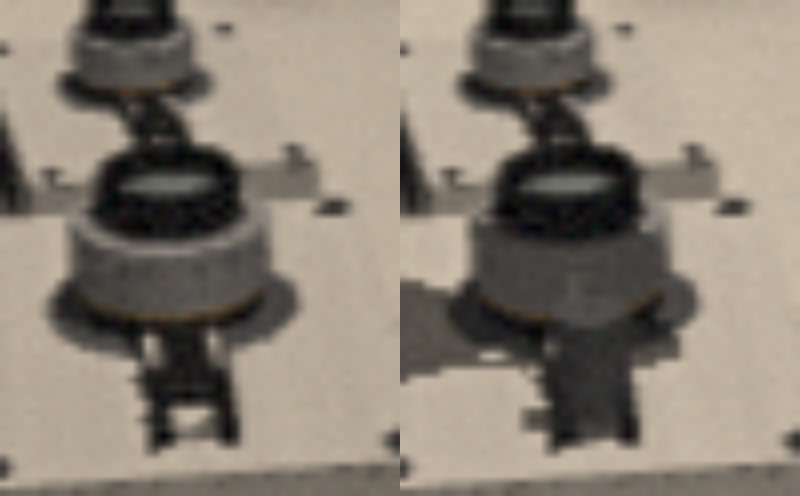

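The pin head sits on the fork arm, spanning rows about 207–223 as expected for home, and the arm has not moved (tines are still at column 258.7). Moving over the ring.

arm_command:
  commands:
    - [-1,[0.1,0,0],-0.17]
    - [-1,[0.2,0,0],-0.34]
    - [-1,[0.3,-0.008,0],-0.51]
    - [-1,[0.312,-0.008,0],-0.68]
    - [-1,[0.312,-0.008,0],-0.771]
    - [-1,[0.312,-0.008,0],-0.771]
    - [-1,[0.312,-0.008,0],-0.771]

```text
time_s: 12.05
eef_pos: [0.5622, 0.1327, 0.1915]
orientation: [[-0.558, 0.83, -0.003], [0.83, 0.558, -0.0], [0.001, -0.002, -1.0]]
contact_force: [-0.4, 0.5, 0.1]
gripper_width: 0.0851
gripper_force: 0.0
```

```bash
python3 -c "
from h import *
go(.5653,.1327,.063,34)"
```

```text
t 12.05 p [0.5622 0.1327 0.1915] yang 33.89 zax [-2.5e-03 -3.0e-04 -1.0e+00] F [-0.43  0.53  0.14] T [ 0.059 -0.017  0.03 ] j6 -0.481 tau6 0.002 w 0.0851 g 0.0
shift [-0.0077  0.0115  0.514 ] turn -0.0018
```

arm_command:
  commands:
    - [-1,[-0.005,0.008,0.1],0]
    - [-1,[-0.005,0.008,0.2],0]
    - [-1,[-0.005,0.008,0.3],0]
    - [-1,[-0.005,0.008,0.36],0]
    - [-1,[-0.005,0.008,0.36],0]
    - [-1,[-0.005,0.008,0.36],0]

```text
time_s: 12.8
eef_pos: [0.5662, 0.1331, 0.104]
orientation: [[-0.559, 0.829, 0.002], [0.829, 0.559, 0.0], [-0.001, 0.002, -1.0]]
contact_force: [0.4, 0.4, 0.9]
gripper_width: 0.0856
gripper_force: 0.0
```

```bash
python3 -c "
from h import *
go(.5653,.1327,.063,34)"
```

```text
t 12.8 p [0.5662 0.1331 0.104 ] yang 33.97 zax [ 1.7e-03  2.0e-04 -1.0e+00] F [0.41 0.36 0.85] T [ 0.032 -0.03   0.045] j6 -0.483 tau6 0.002 w 0.0856 g 0.0
shift [ 0.0009 -0.0043  0.1641] turn -0.0006
```

arm_command:
  commands:
    - [-1,[0.001,-0.003,0.06],0]
    - [-1,[0.001,-0.003,0.12],0]
    - [-1,[0.001,-0.003,0.164],0]
    - [-1,[0.001,-0.003,0.164],0]
    - [-1,[0.001,-0.003,0.164],0]
    - [-1,[0.001,-0.003,0.164],0]

```text
time_s: 13.55
eef_pos: [0.5652, 0.1329, 0.0627]
orientation: [[-0.559, 0.829, 0.001], [0.829, 0.559, 0.0], [-0.001, 0.001, -1.0]]
contact_force: [0.7, -0.6, -0.4]
gripper_width: 0.0856
gripper_force: 0.0
```

```bash
python3 -c "
from h import *
go(.5653,.1327,.063,34)"
```

```text
t 13.55 p [0.5652 0.1329 0.0627] yang 33.98 zax [ 1.3e-03  2.0e-04 -1.0e+00] F [ 0.73 -0.59 -0.42] T [-0.012 -0.035  0.011] j6 -0.483 tau6 0.0 w 0.0856 g 0.0
shift [-0.0008 -0.0002 -0.0013] turn -0.0003
```

Well aligned. Closing on the ring gradually.

arm_command:
  commands:
    - [0,[0,0,0],0]
    - [0.3,[0,0,0],0]
    - [1,[0,0,0],0]
    - [1,[0,0,0],0]
    - [1,[0,0,0],0]
    - [1,[0,0,0],0]
    - [1,[0,0,0],0]
  newtons: 50

```text
time_s: 14.42
eef_pos: [0.5659, 0.1335, 0.0632]
orientation: [[-0.559, 0.829, 0.003], [0.829, 0.559, 0.001], [-0.001, 0.003, -1.0]]
contact_force: [0.7, 2.6, 5.7]
gripper_width: 0.0537
gripper_force: 52.9
```

```bash
python3 -c "
from h import *
st()"
```

```text
t 14.425 p [0.5659 0.1335 0.0632] yang 33.97 zax [ 0.0028  0.0012 -1.    ] F [0.66 2.56 5.67] T [ 0.556 -0.273  0.022] j6 -0.483 tau6 0.03 w 0.0537 g 52.885581851005554
```

arm_command:
  commands:
    - [1,[0,0,0],0]
    - [1,[0,0,0],0]
    - [1,[0,0,0],0.0333]
    - [1,[0,0,0],0.0667]
    - [1,[0,0,0],0.1]
    - [1,[0,0,0],0.1333]
    - [1,[0,0,0],0.1667]
    - [1,[0,0,0],0.2]
  newtons: 80

```text
time_s: 15.42
eef_pos: [0.5659, 0.1334, 0.0634]
orientation: [[-0.375, 0.927, 0.003], [0.927, 0.375, 0.001], [-0.001, 0.003, -1.0]]
contact_force: [0.8, 2.7, 6.7]
gripper_width: 0.0529
gripper_force: 82.2
```

```bash
python3 -c "
from h import *
st()"
```

```text
t 15.425 p [0.5659 0.1334 0.0634] yang 22.01 zax [ 2.9e-03  6.0e-04 -1.0e+00] F [0.82 2.68 6.73] T [ 0.553 -0.192  0.395] j6 -0.274 tau6 0.222 w 0.0529 g 82.22432613372803
```

arm_command:
  commands:
    - [1,[0,0,0],0.0333]
    - [1,[0,0,0],0.0667]

```text
time_s: 15.68
eef_pos: [0.5659, 0.1334, 0.0634]
orientation: [[-0.309, 0.951, 0.003], [0.951, 0.309, 0.001], [-0.0, 0.003, -1.0]]
contact_force: [0.2, 2.7, 6.9]
gripper_width: 0.053
gripper_force: 82.2
```

```bash
python3 -c "
from h import *
st()"
```

```text
t 15.675 p [0.5659 0.1334 0.0634] yang 18.01 zax [ 3.e-03  6.e-04 -1.e+00] F [0.18 2.67 6.9 ] T [ 0.551 -0.193  0.399] j6 -0.204 tau6 0.221 w 0.053 g 82.22105741500854
```

arm_command:
  commands:
    - [1,[0,0,0],0.0333]
    - [1,[0,0,0],0.0667]

```text
time_s: 15.92
eef_pos: [0.5659, 0.1334, 0.0634]
orientation: [[-0.242, 0.97, 0.003], [0.97, 0.242, 0.001], [-0.0, 0.003, -1.0]]
contact_force: [0.5, 3.6, 6.4]
gripper_width: 0.0531
gripper_force: 82.2
```

```bash
python3 -c "
from h import *
st()"
```

```text
t 15.925 p [0.5659 0.1334 0.0634] yang 14.01 zax [ 2.9e-03  6.0e-04 -1.0e+00] F [0.53 3.62 6.38] T [ 0.537 -0.194  0.371] j6 -0.134 tau6 0.221 w 0.0531 g 82.21767783164978
```

arm_command:
  commands:
    - [1,[0,0,0],0.0333]
    - [1,[0,0,0],0.0667]

```text
time_s: 16.18
eef_pos: [0.5659, 0.1334, 0.0634]
orientation: [[-0.174, 0.985, 0.003], [0.985, 0.174, 0.001], [0.0, 0.003, -1.0]]
contact_force: [0.1, 4.0, 6.0]
gripper_width: 0.0529
gripper_force: 82.2
```

```bash
python3 -c "
from h import *
st()"
```

```text
t 16.175 p [0.5659 0.1334 0.0634] yang 10.02 zax [ 2.8e-03  6.0e-04 -1.0e+00] F [0.12 3.99 5.98] T [ 0.561 -0.228  0.481] j6 -0.064 tau6 0.275 w 0.0529 g 82.2200882434845
```

Torque is beginning to rise (0.39 → 0.48). Using smaller steps.

arm_command:
  commands:
    - [1,[0,0,0],0.0167]
    - [1,[0,0,0],0.0333]

```text
time_s: 16.42
eef_pos: [0.5659, 0.1334, 0.0634]
orientation: [[-0.14, 0.99, 0.003], [0.99, 0.14, 0.001], [0.0, 0.003, -1.0]]
contact_force: [-0.3, 3.1, 6.5]
gripper_width: 0.0525
gripper_force: 82.2
```

```bash
python3 -c "
from h import *
st()"
```

```text
t 16.425 p [0.5659 0.1334 0.0634] yang 8.07 zax [ 2.9e-03  5.0e-04 -1.0e+00] F [-0.28  3.08  6.49] T [ 0.511 -0.212  0.544] j6 -0.03 tau6 0.437 w 0.0525 g 82.22890377044678
```

arm_command:
  commands:
    - [1,[0,0,0],0.0083]
    - [1,[0,0,0],0.0167]

```text
time_s: 16.68
eef_pos: [0.5659, 0.1335, 0.0634]
orientation: [[-0.124, 0.992, 0.003], [0.992, 0.124, 0.0], [0.0, 0.003, -1.0]]
contact_force: [1.3, 5.0, 5.8]
gripper_width: 0.0528
gripper_force: 82.2
```

```bash
python3 -c "
from h import *
st()"
```

```text
t 16.675 p [0.5659 0.1335 0.0634] yang 7.1 zax [ 2.9e-03  5.0e-04 -1.0e+00] F [1.25 4.99 5.76] T [ 0.563 -0.184  0.575] j6 -0.013 tau6 0.518 w 0.0528 g 82.23329901695251
```

arm_command:
  commands:
    - [1,[0,0,0],0.0083]

```text
time_s: 16.8
eef_pos: [0.5659, 0.1334, 0.0634]
orientation: [[-0.115, 0.993, 0.003], [0.993, 0.115, 0.0], [0.0, 0.003, -1.0]]
contact_force: [0.6, 3.6, 6.3]
gripper_width: 0.0527
gripper_force: 82.2
```

```bash
python3 -c "
from h import *
s=st();print(s['dq'][5]); read_camera('top'); s=st();print(s['dq'][5])"
```

```text
t 16.8 p [0.5659 0.1334 0.0634] yang 6.61 zax [ 2.8e-03  4.0e-04 -1.0e+00] F [0.62 3.55 6.33] T [ 0.533 -0.154  0.625] j6 -0.005 tau6 0.539 w 0.0527 g 82.23313093185425
0.07031701877388005
t 16.85 p [0.5659 0.1335 0.0634] yang 6.59 zax [ 3.e-03  5.e-04 -1.e+00] F [1.48 3.78 6.46] T [ 0.54  -0.146  0.453] j6 -0.004 tau6 0.53 w 0.0528 g 82.23483681678772
-0.007265774978750348
```

arm_command:
  commands:
    - [1,[0,0,0],0.0125]
    - [1,[0,0,0],0.0292]

```text
time_s: 17.1
eef_pos: [0.5659, 0.1335, 0.0634]
orientation: [[-0.085, 0.996, 0.003], [0.996, 0.085, 0.0], [0.0, 0.003, -1.0]]
contact_force: [0.8, 4.0, 6.5]
gripper_width: 0.0525
gripper_force: 82.3
```

```bash
python3 -c "
from h import *
s=st();print(s['dq'][5])"
```

```text
t 17.1 p [0.5659 0.1335 0.0634] yang 4.86 zax [ 2.9e-03  4.0e-04 -1.0e+00] F [0.75 3.96 6.5 ] T [ 0.565 -0.151  0.671] j6 0.026 tau6 0.569 w 0.0525 g 82.28731155395508
0.14146551105602187
```

arm_command:
  commands:
    - [1,[0,0,0],0.0167]

```text
time_s: 17.23
eef_pos: [0.5659, 0.1335, 0.0634]
orientation: [[-0.067, 0.998, 0.003], [0.998, 0.067, 0.0], [0.0, 0.003, -1.0]]
contact_force: [0.4, 4.3, 6.4]
gripper_width: 0.0528
gripper_force: 82.3
```

```bash
python3 -c "
from h import *
s=st();print(s['dq'][5])"
```

```text
t 17.225 p [0.5659 0.1335 0.0634] yang 3.87 zax [ 3.e-03  4.e-04 -1.e+00] F [0.41 4.33 6.4 ] T [ 0.539 -0.151  0.637] j6 0.043 tau6 0.618 w 0.0528 g 82.30154156684875
0.1371226203683983
```

The rise is about 0.32 N m by the fit of all readings, which is firm. Releasing and retracting.

arm_command:
  commands:
    - [0,[0,0,0],0.0167]
    - [-0.4,[0,0,0],0.0167]
    - [-1,[0,0,0],0.0167]
    - [-1,[0,0,0],0.0167]
    - [-1,[0,0,0],0.0167]
    - [-1,[0,0,0],0.0167]
    - [-1,[0,0,-0.1],0.0167]
    - [-1,[0,0,-0.25],0.0167]
    - [-1,[0,0,-0.45],0.0167]
    - [-1,[0,0,-0.6],0.0167]
    - [-1,[0,0,-0.6],0.0167]

```text
time_s: 18.6
eef_pos: [0.5677, 0.1332, 0.217]
orientation: [[-0.048, 0.999, 0.009], [0.999, 0.048, 0.001], [0.001, 0.009, -1.0]]
contact_force: [1.4, 0.3, -0.4]
gripper_width: 0.0854
gripper_force: 0.0
```

```bash
python3 -c "
from h import *
st()
c=cam('side','side6');t=cam('top')
a=cv2.imread('pics/side5.png')[170:232,235:285];b=c['color'][170:232,235:285]
z=lambda q:cv2.resize(q,None,fx=8,fy=8,interpolation=cv2.INTER_LINEAR)
cv2.imwrite('pics/z4.png',np.hstack([z(a),z(b)]))
# bystander check
a0=cv2.imread('pics/side0.png')
for n,(u,v,w) in dict(tape=(357,223,30),fit=(368,299,18),screw=(190,375,50),stand=(316,335,25)).items():
    print(n,np.abs(a0[v-w:v+w,u-w:u+w].astype(float)-c['color'][v-w:v+w,u-w:u+w][:2*w]).mean())
"
```

```text
t 18.6 p [0.5677 0.1332 0.217 ] yang 2.72 zax [ 0.0093  0.001  -1.    ] F [ 1.4   0.28 -0.39] T [0.076 0.019 0.007] j6 0.063 tau6 -0.0 w 0.0854 g 0.0
tape 5.260462962962963
fit 5.3294753086419755
screw 5.26740350877193
stand 12.159066666666666
```

View pics/z4.png

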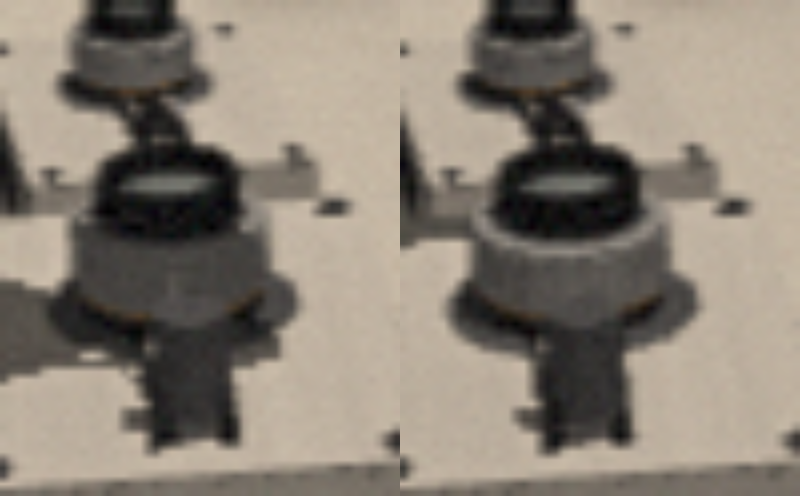

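The ring is clear of the gripper and the pin head still sits at the home height (rows about 208–223). The fork moved less than 1 px, which is the pin and slot clearance. The tape roll, fitting and screwdriver are unchanged, and the stand crop differs only by the missing pin. In the release call I left in a turn of about 1°, which adds at most about 0.04 N m, so the rise stays near 0.36. Handing in.

```bash
python3 -c "
from workcell import close_job
print(close_job())"
```

```text
the job is handed in; nothing more can be done
None
```

The job is handed in: the pin is fully home through the fork, and the lock ring is tightened to an estimated 0.32–0.36 N m above free running, including about 1° of unintended extra turn while letting go; the fork arm moved only about 1.4 mm (pin clearance), and the bystanders were left untouched.

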